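# Load a battery stick into the test dock

### The job

Get the green battery stick ready on the blue test dock. First press down the black-dotted end of the dock's flush yellow cover so that its other end tips up and stays up, then take the cover off by that end and lay it flat on the black mat. Then roll the battery sideways out of its spring clips into the catch trough of the rack (straight up, the hooked jaws hold it), pick it up from there, lay it fully home in the dock's saddles between the copper contacts, and finally throw the red lever all the way over, away from the cover opening; do not drop the battery on the bench and leave everything else where it stands.

Things in the scene. Friction and masses are not known exactly. Their poses are not given: they have to be found in the camera images.
- dock: blue open-topped test dock fixed on the bench, 204 (x) x 128 (y) x 60 mm high, origin under its centre. Its x runs along its length, from the end where the cover is pressed (-x) to the red lever (+x). The cover lies flush in its top, 1.5 mm gap all round, on two fulcrum bumps at x = +14 mm and, at the -x end, on a plunger that slides down 30 mm and stays where pushed (about 3 N)
- dock_seat (a point): where the battery's centre lies when home in the two white V saddles: dock x = +5, y = 0, 32 mm above the bench, 28 below the dock's top. The battery lies along the dock's x between two copper contacts 134 mm apart (25 mm high). Beside its middle a bay (dock x -28 to +38 mm, 106 mm wide, open down to the floor 6 mm above the bench) leaves the fingers room
- dock_press (a point): where to press the cover: on its top, at the black dot, 70 mm to -x of the dock's centre, 60 mm above the bench (fixed to the dock, does not move with the cover). It must go down about 28 mm, until the plunger stops: the cover then leans about 0.34 rad and its far end stands about 23 mm above the dock's top
- cover_mid (a point): centre (mid-thickness) of the loose yellow cover, 140 g, 8 mm thick, 170 mm long (its x) and 64 mm wide (its y), with a side lug at each long side (x = -25 to +35 mm) making it 102 mm wide there. Its black dot is at its -x end; its x is the dock's x at the start
- cover_grip (a point): on the cover, 60 mm from its centre to its +x end (the end that tips up), mid-thickness and mid-width: there it is 64 mm wide and can be gripped across its width once it stands about 15 mm above the dock's top
- mat: black rubber mat fixed on the bench, 200 (x) x 130 (y) x 3 mm, origin under its centre. The cover, laid flat, is to have its centre within about 60 mm of the mat's centre along each side
- rack: dark clip rack fixed on the bench, base 150 (x) x 165 (y, from -50 to +115 mm) x 8 mm, origin on the bench under the clipped battery. Two clips at x = -36 and +36 mm, each 16 mm wide; between them, and between the two ramps and trough ends, it is open down to the 8 mm base (56 mm of room for fingers along x). A lip 24 mm high stands at y = -48 mm
- clip (a point): between the clips, where the battery's centre starts: rack x = 0, y = 0, 46 mm above the bench. Each clip has a rigid steel jaw at -y hooked over the battery (top 72 mm above the bench) and a slippery 24 mm high sprung jaw at y = +20 mm that folds flat to +y when the battery is pushed that way (5 to 8 N). Push level at its mid-height, fingertips well below that; after about 30 mm it rolls on to +y by itself
- trough (a point): where the battery's centre comes to rest after rolling down the ramp: rack y = +77 mm, x = 0, 35 mm above the bench, lying along the rack's x against two end stops 40 mm high
- battery_mid (a point): centre of the loose green battery stick with copper bands, 36 mm diameter, 120 mm long along its own x, 250 g. Clipped at the start with its centre 46 mm above the bench, lying along the rack's x
- lever (a joint): red toggle lever: 0 leaning to the dock's -x (towards the cover opening), 1.0 fully thrown over to +x; stays where it is left. It turns about an axis along the dock's y
- lever_tip (a point): tip of the red lever (arm 75 mm long, ball on top), which a fingertip pushes over easily along the dock's x at 10 to 15 mm below this point; the tip travels about 70 mm
- tape: white tape roll, 90 mm across, 24 mm high, bystander; origin at its underside
- driver: screwdriver lying down, bystander; origin at its underside
- spray: red can, 56 mm across, 170 mm high, bystander; origin at its underside
- mug: white mug, 80 mm across, 90 mm high, bystander; origin at its underside
- wrench: wrench lying down, bystander; origin at its underside
- carton: cardboard carton 120 x 90 x 70 mm, bystander; origin at its underside
- oil: grey bottle with red cap, 60 mm across, 150 mm high, bystander; origin at its underside
There are look-alikes about, which are no part of the job. Of the things that look like the part that bears cover_mid, the smaller one is meant.

How it is judged:
On the way, in this order (a step that is already met when the one before it is completed fails the run):
1. the cover's far end is tipped up by pressing its dotted end, and stays up with the fingers off it (angle between cover_mid's own z axis and vertical between 0.22 and 0.6 rad and z of cover_grip in the frame of dock between 0.064 and 0.1 m and x of cover_mid in the frame of dock between -0.02 and 0.02 m and contact force between the fingers and cover below 0.1 N), for 0.2 s.
2. the cover lies flat on the mat, released (x of cover_mid in the frame of mat between -0.06 and 0.06 m and y of cover_mid in the frame of mat between -0.06 and 0.06 m and height (world z) of cover_mid below 0.012 m and angle between cover_mid's own z axis and vertical below 0.08 rad and contact force between the fingers and cover below 0.1 N), for 0.2 s.
3. the battery is out of the clips and lies in the rack's catch trough (y of battery_mid in the frame of rack between 0.06 and 0.095 m and z of battery_mid in the frame of rack between 0.02 and 0.044 m and x of battery_mid in the frame of rack between -0.03 and 0.03 m), for 0.2 s.
4. the battery lies home in the dock's saddles, released (x of battery_mid in the frame of dock_seat between -0.012 and 0.012 m and y of battery_mid in the frame of dock_seat between -0.005 and 0.005 m and z of battery_mid in the frame of dock_seat between -0.005 and 0.005 m and angle between the x axis of battery_mid and the x axis of dock, either way round below 0.12 rad and contact force between the fingers and battery below 0.1 N), for 0.2 s.
At the end, for the whole second after the job is handed in: battery lies in the dock's saddles (centre within 12 mm along, 5 mm across and 5 mm in height of dock_seat, along the dock within 0.12 rad), the cover lies flat on the mat (its centre within 60 mm of the mat's centre along each side), both at rest, and the lever is over beyond 0.85 rad (x of battery_mid in the frame of dock_seat between -0.012 and 0.012 m and y of battery_mid in the frame of dock_seat between -0.005 and 0.005 m and z of battery_mid in the frame of dock_seat between -0.005 and 0.005 m and angle between the x axis of battery_mid and the x axis of dock, either way round below 0.12 rad and x of cover_mid in the frame of mat between -0.06 and 0.06 m and y of cover_mid in the frame of mat between -0.06 and 0.06 m and height (world z) of cover_mid below 0.012 m and angle between cover_mid's own z axis and vertical below 0.08 rad and linear speed of each of cover, battery below 0.02 m/s and value of joint lever above 0.85 rad); the robot touches nothing.
It fails at once if the battery falls onto the bench (height (world z) of battery_mid below 0.023 m).
It fails at once if the lever is thrown before the battery lies in the dock (value of joint lever above 0.5 rad and distance between battery_mid and dock_seat above 0.03 m).
It fails at once if a bystander is moved more than 25 mm (distance of any of tape, driver, spray, mug, wrench, carton, oil from where it was at the start of the episode above 0.025 m).
It also fails if it takes over 72 s, if anything falls off the work surface, if the arm or the gripper's body presses on something with over 40 N, if the wrist force passes 120 N, or if a joint passes its speed limit or range.

### The arm

A 6-joint arm with a two-finger parallel gripper is mounted at the origin on the work surface. World frame = base frame: x ahead of the robot, y to its left, z up, the work surface at z = 0. Lengths are in m, angles in rad, forces in N, time in s.
With the tool pointing down it reaches from about 0.375 to 0.9 m from the base axis. Payload 3.1 kg.
Tool frame: the origin (TCP) lies at the very end of the fingers, on their centre line; the grasp point (between the pads) lies 19 mm behind it (env.grasp_offset is the distance from the TCP to the grasp point, in m); z points along the fingers, y is the direction in which the jaws open and shut (so a half turn about z gives the same grasp; the last joint's range is limited). The gripper opens to 87 mm and grips with 3 to 60 N. Pads are 19 mm wide; open, the fingers measure 117 mm over their backs; the gripper's body (75 mm by 190 mm) begins 51 mm behind the grasp point.
Start: joints at [-1.52, 0.527, 1.433, -0, 1.181, -0.178], TCP at [0.142, -0.609, 0.223] pointing down, gripper open.
Joint ranges: [-3.08, 3.08], [-0.75, 2.2], [0.22, 2.44], [-1.43, 4.57], [0, 2.65], [-2.85, 2.85]. Speed limits (rad/s): [2.79, 2.79, 3.14, 3.14, 3.14, 3.14].

### API

Orientations are given as [roll, pitch, yaw] about the fixed x, y, z axes, in that order (R = Rz(yaw) Ry(pitch) Rx(roll)).
In Python, from rig import telemetry, eyes, env gives the robot as it stands.
- The arm moves only by the tool apply_moves, never from a script. Its argument "motion" is a list of rows, each a list of 5 numbers: the shift along the world's x, y, z in mm, then the turn about the world's z in rad, then the finger opening in mm, from 0 to 87. In form: [[tx, ty, tz, turn, gripper], ...]. A call has 1 to 20 rows; each row is the pose to reach, as a shift and turn from the pose commanded when the call began; what a row does not reach only later rows make up. A row lasts 1/8 s, in which the tool goes at most 62.5 mm and 10.7 degrees, less where a joint would pass 70% of its speed; a pose out of reach is approached as far as the arm can. A call with a gripper value outside its range is refused whole. The fingers move at their own pace and stop on an object; "grip_force" is the grip in N (left out, the last holds). Time passes only in rows, so rows that repeat a pose let the fingers close. It gives the time, the measured TCP pose, the force and the opening at its end, in the units of the state.
- telemetry.read_state(): the state, without advancing time (a new reading comes with each control period).
- eyes.capture(name): name is "scene" or "side" or "wrist"; returns the picture (420x560x3 uint8, blue, green, red); there is no depth.
- eyes.camera_info(name): a dict with "fx", "fy", "cx", "cy" (pixels), "T" (4x4, takes a point from camera to world coordinates); the wrist camera has in their place "mount" (4x4, takes a point from camera to tool coordinates, whose origin is the TCP and whose axes are the flange's). Camera axes: x right, y down, z forward; pixel columns grow to the right and rows downward; lengths in m; the calibration is good to about 2 mm. A picture is of the moment at which its call begins: read the wrist's pose just before it. camera_info takes no time and is no camera call.
- env.sign_off(): hands the job in, once; it reports no verdict.
The state is a dict: "clock": time; "qpos": joint angles; "joint_vel": joint speeds; "effort": joint torques, N m; "position": TCP position; "tool_rot": TCP orientation; "force": force on the tool from outside, world axes, zero at the start; "wrist_torque": the same for the moment, N m; "finger_gap": opening from 0.0 (shut) to 1.0 (fully open).
Only numpy, scipy, OpenCV 4.12 (cv2) and the standard library are available. Lean on these libraries where they do the work, as an engineer would, in place of code of your own. Each camera call takes 0.05 s, during which the arm holds its last target.

## Working session

There is one attempt and no reset: what is moved stays moved. The work goes in short steps, Python scripts to look and compute and a tool call to move; the robot and the scene stay as the last step left them, time stands still between calls to the robot, and variables do not carry over. Pictures are saved under pics/ and viewed, and the job is handed in when it is done.

Besides the shell and the picture viewer there is one more tool, called by a JSON object that holds its "fn" and its "kwargs". apply_moves: Moves the arm, as the interface text tells. Its arguments: {"type":"object","properties":{"motion":{"type":"array"},"grip_force":{"type":"number"}},"required":["motion"]}

```bash
ls; mkdir -p pics; python3 - <<'E'
from rig import telemetry, eyes, env
import cv2
print(telemetry.read_state()); print(env.grasp_offset)
for n in ["scene","side","wrist"]:
    print(n, eyes.camera_info(n))
    cv2.imwrite(f"pics/{n}0.png", eyes.capture(n))
E
```

```text
pics
{'clock': 0.0, 'qpos': array([-1.51951223e+00,  5.28449567e-01,  1.43391761e+00, -2.74271420e-05,
        1.18137945e+00, -1.78486715e-01]), 'joint_vel': array([-0.00151271, -0.00027233,  0.00130202,  0.00138151,  0.00075781,
       -0.00094408]), 'effort': array([-8.31371781e-04, -4.40036488e+01, -1.76589185e+01,  6.32309332e-02,
        5.81434497e-02, -1.55640550e-04]), 'position': array([ 0.14233716, -0.60781869,  0.22157696]), 'tool_rot': array([-3.13946841e+00, -3.57467364e-04,  2.29780872e-01]), 'force': array([-0.0506168 ,  0.56422386, -0.59612636]), 'wrist_torque': array([-0.016035  ,  0.02164002, -0.02866186]), 'finger_gap': 0.9988003637707985}
0.0187
scene {'fx': 389.20990784854064, 'fy': 389.20990784854064, 'cx': 278.43318153589234, 'cy': 208.21551215567163, 'T': array([[-0.88404883,  0.37533359, -0.27853609,  0.84999433],
       [ 0.46710304,  0.68843451, -0.55486276,  0.70531244],
       [-0.01650478, -0.62063083, -0.78392919,  1.13187502],
       [ 0.        ,  0.        ,  0.        ,  1.        ]])}
side {'fx': 394.38067446927784, 'fy': 394.38067446927784, 'cx': 278.221792289085, 'cy': 205.00819438385597, 'T': array([[ 0.9975953 , -0.01215762,  0.06823347,  0.40187671],
       [-0.06492282, -0.50855176,  0.8585803 , -1.21978586],
       [ 0.02426196, -0.86094559, -0.50811815,  0.81311172],
       [ 0.        ,  0.        ,  0.        ,  1.        ]])}
wrist {'fx': 297.52832286181825, 'fy': 297.52832286181825, 'cx': 280.668552078567, 'cy': 209.10590340808696, 'mount': array([[-9.94232857e-05, -9.61274199e-01, -2.75593732e-01,
         7.56287509e-02],
       [ 9.99999413e-01,  2.01859787e-04, -1.06484944e-03,
        -1.91032985e-03],
       [ 1.07924359e-03, -2.75593676e-01,  9.61273614e-01,
        -1.61719927e-01],
       [ 0.00000000e+00,  0.00000000e+00,  0.00000000e+00,
         1.00000000e+00]])}
```

View pics/scene0.png

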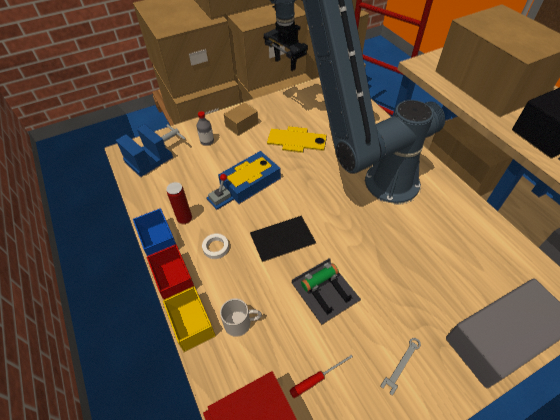

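View pics/side0.png

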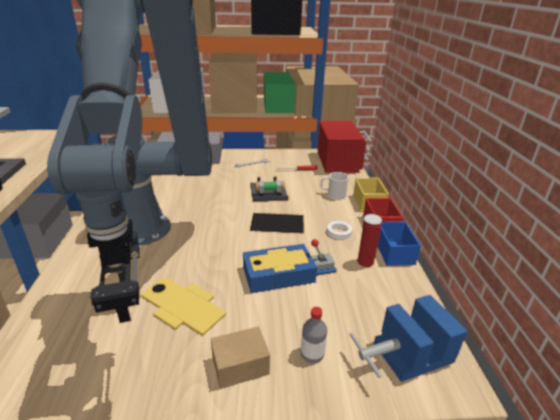

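View pics/wrist0.png

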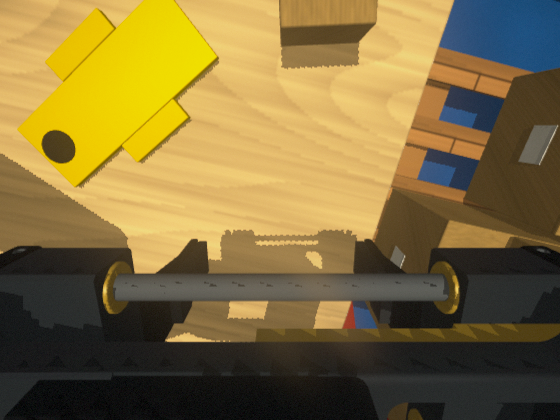

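The scene view shows the dock at about (250,178), mat (282,238), rack (326,290), and a decoy cover (297,138). I'll enlarge these areas.

```bash
cat > h.py <<'E'
import numpy as np, cv2
from rig import telemetry, eyes, env
from scipy.spatial.transform import Rotation as R
def cam(n):
    c=eyes.camera_info(n)
    if n=="wrist":
        s=telemetry.read_state(); T=np.eye(4); T[:3,:3]=R.from_euler('xyz',s['tool_rot']).as_matrix(); T[:3,3]=s['position']
        c['T']=T@c['mount']
    return c
def pix2w(c,u,v,z):
    d=c['T'][:3,:3]@np.array([(u-c['cx'])/c['fx'],(v-c['cy'])/c['fy'],1]); o=c['T'][:3,3]
    return o+d*(z-o[2])/d[2]
def w2pix(c,p):
    q=np.linalg.inv(c['T'])@np.append(p,1); return np.array([c['fx']*q[0]/q[2]+c['cx'],c['fy']*q[1]/q[2]+c['cy']])
def crop(img,x0,y0,w,h,k,fn):
    cv2.imwrite(fn,cv2.resize(img[y0:y0+h,x0:x0+w],None,fx=k,fy=k,interpolation=cv2.INTER_CUBIC))
def shot(n,fn):
    c=cam(n); im=eyes.capture(n); cv2.imwrite(fn,im); return c,im
def tri(c1,p1,c2,p2):
    A=[];b=[]
    M=np.zeros((3,3));v=np.zeros(3)
    for c,p in((c1,p1),(c2,p2)):
        d=c['T'][:3,:3]@np.array([(p[0]-c['cx'])/c['fx'],(p[1]-c['cy'])/c['fy'],1]);d/=np.linalg.norm(d)
        P=np.eye(3)-np.outer(d,d);M+=P;v+=P@c['T'][:3,3]
    return np.linalg.solve(M,v)
E
python3 - <<'E'
from h import *
s=cv2.imread("pics/scene0.png");d=cv2.imread("pics/side0.png")
crop(s,200,140,100,75,8,"pics/c1.png");crop(s,240,205,130,120,5,"pics/c2.png")
crop(d,230,225,120,75,6.5,"pics/c3.png");crop(d,240,165,80,75,8,"pics/c4.png")
E
```

```text
(no output)
```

View pics/c1.png

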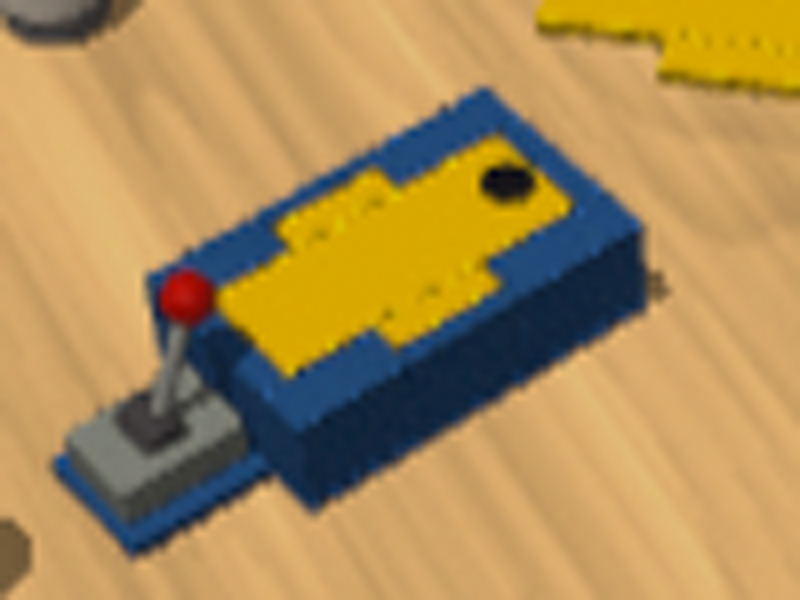

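View pics/c2.png

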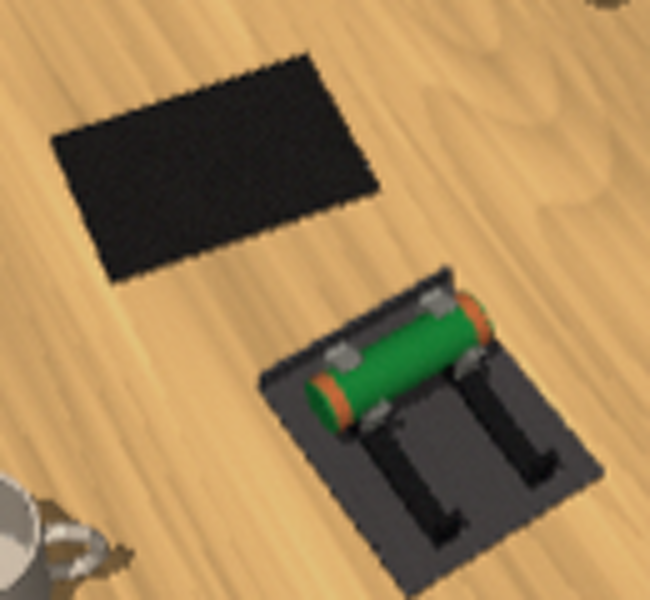

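View pics/c3.png

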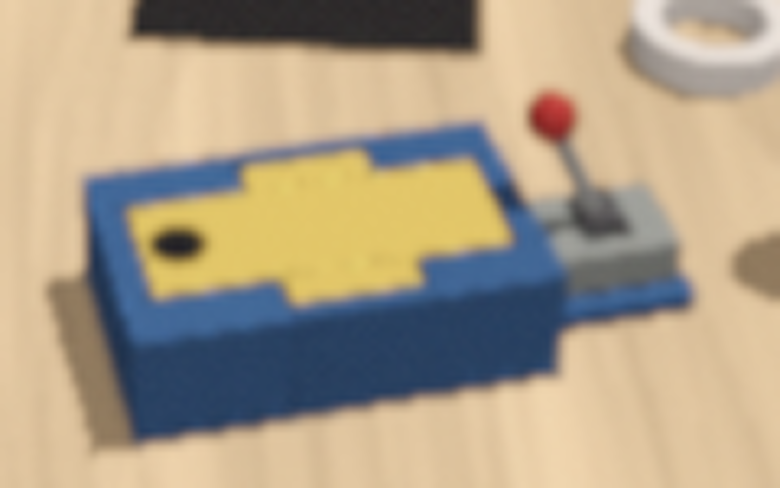

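View pics/c4.png

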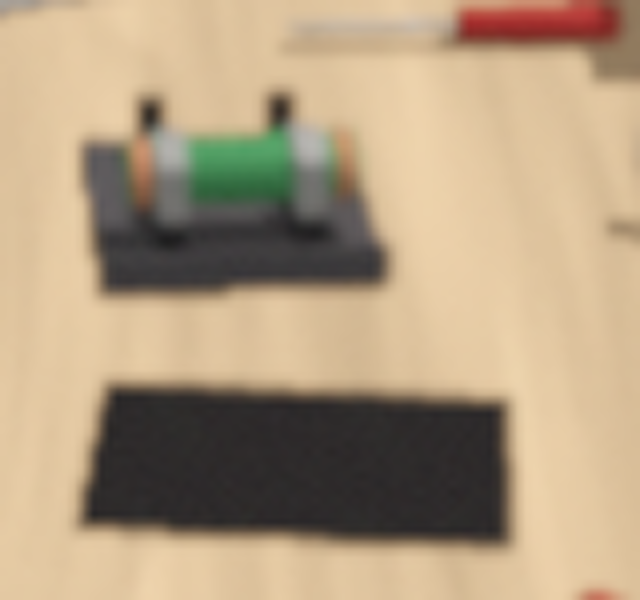

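Scene crop: dock top corners (485,88),(640,225),(290,432),(150,275), dot (508,183). Side crop: corners (85,180),(485,125),(558,285),(135,345), dot (178,244). Locating everything from these.

```bash
cat > loc.py <<'E'
from h import *
cs,cd=cam("scene"),cam("side")
S=lambda u,v,o,k:(o[0]+(u+.5)/k-.5,o[1]+(v+.5)/k-.5)
def fit(corn,obj,zs):
    a=np.array(corn)[:,:2];b=np.array(obj,float)
    am,bm=a.mean(0),b.mean(0);H=(b-bm).T@(a-am);th=np.arctan2(H[0,1]-H[1,0],H[0,0]+H[1,1])
    c,s=np.cos(th),np.sin(th);Rm=np.array([[c,-s],[s,c]]);t=am-Rm@bm
    print(zs,"t",t.round(4),"yaw",th.round(4),"res",(np.linalg.norm(a-(b@Rm.T+t),axis=1)*1000).round(1))
D=[(-.102,-.064),(-.102,.064),(.102,.064),(.102,-.064)]
p1=[S(*q,(200,140),8) for q in[(485,88),(640,225),(290,432),(150,275)]]
p2=[S(*q,(230,225),6.5) for q in[(135,345),(85,180),(485,125),(558,285)]]
fit([pix2w(cs,*p,.06) for p in p1],D,"dock scene");fit([pix2w(cd,*p,.06) for p in p2],D,"dock side")
for a,b in zip(p1,p2): print(tri(cs,a,cd,b).round(4))
print("dot",pix2w(cs,*S(508,183,(200,140),8),.06),pix2w(cd,*S(178,244,(230,225),6.5),.06))
print("lever ball",tri(cs,S(187,297,(200,140),8),cd,S(553,116,(230,225),6.5)))
M=[(-.1,-.065),(-.1,.065),(.1,.065),(.1,-.065)]
fit([pix2w(cs,*S(*q,(240,205),5),.003) for q in[(307,55),(379,188),(113,282),(52,138)]],M,"mat scene")
fit([pix2w(cd,*S(*q,(240,165),8),.003) for q in[(83,522),(110,387),(505,403),(508,541)]],M,"mat side")
# rack: lip corners top z=.024 (y=-.048..-.05) , base far corners z=.008 y=.115
K=[(-.075,-.050),(-.075,.115),(.075,.115),(.075,-.050)]
q=[(447,268,.024),(603,473,.008),(410,598,.008),(262,383,.024)]
fit([pix2w(cs,*S(u,v,(240,205),5),z) for u,v,z in q],K,"rack scene")
# battery axis
print("bat side", [pix2w(cd,*S(u,v,(240,165),8),.046) for u,v in[(132,172),(352,162)]])
E
python3 loc.py
```

```text
dock scene t [ 0.4835 -0.2674] yaw 0.1863 res [2.2 3.2 2.2 4.6]
dock side t [ 0.4826 -0.2751] yaw 0.1791 res [4.7 4.  1.5 5.1]
[ 0.396  -0.3496  0.0575]
[ 0.3725 -0.2289  0.0569]
[ 0.5721 -0.1904  0.0563]
[ 0.5906 -0.3133  0.0553]
dot [ 0.41572547 -0.28205608  0.06      ] [ 0.41695421 -0.28335528  0.06      ]
lever ball [ 0.5935151  -0.24756485  0.10308423]
mat scene t [0.4972 0.0272] yaw -0.1099 res [3.2 3.5 2.5 2.8]
mat side t [0.4987 0.0223] yaw -0.1072 res [6.9 7.6 6.7 6.9]
rack scene t [0.4787 0.2419] yaw 0.0837 res [0.3 2.3 2.4 3.8]
bat side [array([0.42279481, 0.23318086, 0.046     ]), array([0.53813572, 0.24220967, 0.046     ])]
```

{"fn": "apply_moves", "kwargs": {"motion": [[30,36,0,0,0],[68,82,0,0,0],[106,128,0,0,0],[144,173,0,-0.02,0],[182,219,0,-0.047,0],[220,264,0,-0.047,0],[255,306,0,-0.047,0],[272,326,0,-0.047,0],[272,326,0,-0.047,0]], "grip_force": 20}}

```text
clock: 1.27
position: [0.4151, -0.2809, 0.2224]
tool_rot: [-3.141, 0.0, 0.187]
force: [0.1, -0.7, -0.2]
finger_gap: 0.059
```

```bash
python3 - <<'E'
from h import *
print(telemetry.read_state()['position'],telemetry.read_state()['tool_rot'],telemetry.read_state()['clock'])
shot("wrist","pics/w1.png")
E
```

```text
[ 0.41508027 -0.280861    0.22240073] [-3.14107400e+00  3.43521368e-04  1.86539285e-01] 1.275
```

View pics/w1.png

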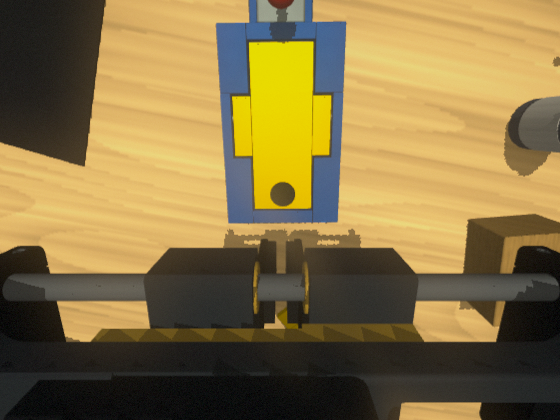

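Wrist view: dock top corners (217,24),(346,23),(338,222),(229,222), dot (283,194).

```bash
python3 - <<'E' | tail -8
from loc import *
c=cam("wrist")
P=[(338,222),(229,222),(217,24),(346,23)]
fit([pix2w(c,*p,.06) for p in P],D,"dock wrist")
print("dot",pix2w(c,283,194,.06))
im=cv2.imread("pics/w1.png")
for w in [(.3,-.2,0)]: pass
crop(im,200,0,170,240,3,"pics/w1c.png")
E
```

```text
dot [ 0.41572547 -0.28205608  0.06      ] [ 0.41695421 -0.28335528  0.06      ]
lever ball [ 0.5935151  -0.24756485  0.10308423]
mat scene t [0.4972 0.0272] yaw -0.1099 res [3.2 3.5 2.5 2.8]
mat side t [0.4987 0.0223] yaw -0.1072 res [6.9 7.6 6.7 6.9]
rack scene t [0.4787 0.2419] yaw 0.0837 res [0.3 2.3 2.4 3.8]
bat side [array([0.42279481, 0.23318086, 0.046     ]), array([0.53813572, 0.24220967, 0.046     ])]
dock wrist t [ 0.481  -0.2694] yaw 0.1947 res [1.5 2.7 2.2 2.8]
dot [ 0.41467122 -0.28239018  0.06      ]
```

View pics/w1c.png

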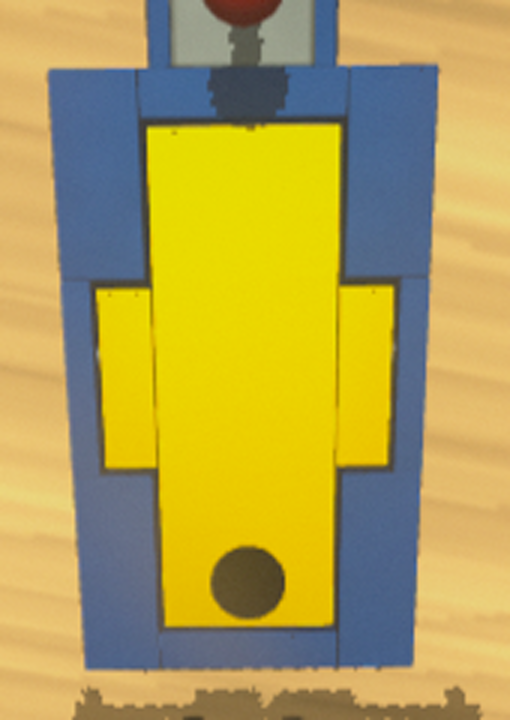

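{"fn": "apply_moves", "kwargs": {"motion": [[0,-1,-40,0,0],[0,-1,-95,0,0],[0,-1,-140,0,0],[0,-1,-158,0,0],[0,-1,-166,0,0],[0,-1,-174,0,0],[0,-1,-182,0,0],[0,-1,-188,0,0],[0,-1,-192,0,0],[0,-1,-193,0,0],[0,-1,-193,0,0]]}}

```text
clock: 2.7
position: [0.4152, -0.2843, 0.0352]
tool_rot: [3.137, -0.003, 0.184]
force: [-8.2, 3.9, 47.7]
finger_gap: 0.005
```

{"fn": "apply_moves", "kwargs": {"motion": [[0,0,8,0,0],[0,0,50,0,0],[0,0,110,0,60],[0,0,160,0,87],[0,0,190,0,87],[0,0,190,0,87]]}}

```text
clock: 3.45
position: [0.4165, -0.2851, 0.2223]
tool_rot: [3.135, -0.005, 0.183]
force: [-1.0, -0.5, -1.0]
finger_gap: 0.374
```

```bash
python3 - <<'E'
from h import *
print(telemetry.read_state()['position'],telemetry.read_state()['tool_rot'],telemetry.read_state()['force'])
c,im=shot("wrist","pics/w2.png")
c,im=shot("side","pics/s2.png"); crop(im,230,215,120,85,6.5,"pics/s2c.png")
E
```

```text
[ 0.41648473 -0.28507148  0.22228971] [ 3.13464876 -0.0051068   0.18313869] [-1.03010441 -0.46685593 -1.04232335]
```

View pics/w2.png

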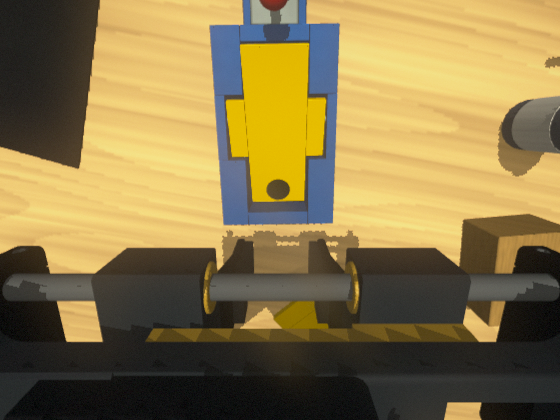

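View pics/s2c.png

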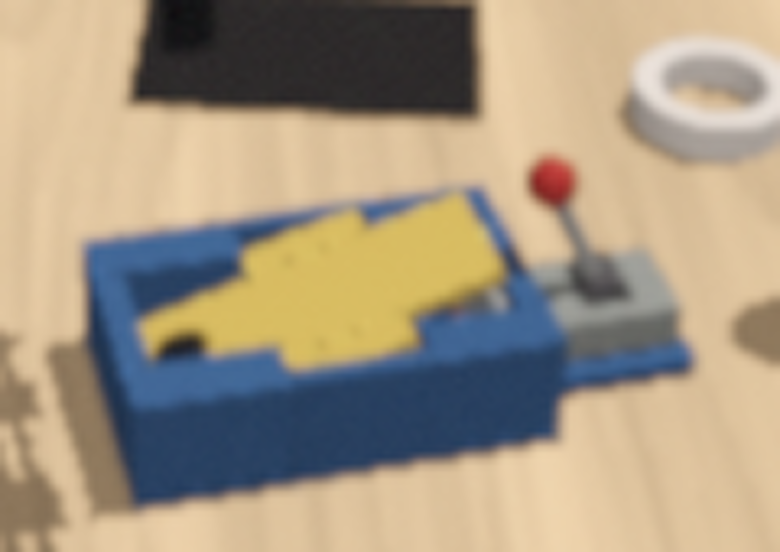

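```bash
python3 - <<'E'
from h import *
c=cam("wrist")
im=cv2.imread("pics/w2.png");crop(im,200,0,150,230,3,"pics/w2c.png")
for p,z in(((240,43),.084),((308,42),.084),((252,202),.03),((304,202),.03)): print(pix2w(c,*p,z))
P=[(332,223),(222,224),(210,25),(339,24)]
print([pix2w(c,*p,.06)[:2].round(4) for p in P], np.mean([pix2w(c,*p,.06) for p in P],0))
E
```

```text
[ 0.5502218  -0.21892045  0.084     ]
[ 0.56206797 -0.27861574  0.084     ]
[ 0.39204145 -0.24962932  0.03      ]
[ 0.40358178 -0.31194154  0.03      ]
[array([ 0.3925, -0.3445]), array([ 0.3685, -0.2216]), array([ 0.5653, -0.1846]), array([ 0.5884, -0.3054])] [ 0.47865833 -0.2640154   0.06      ]
```

View pics/w2c.png

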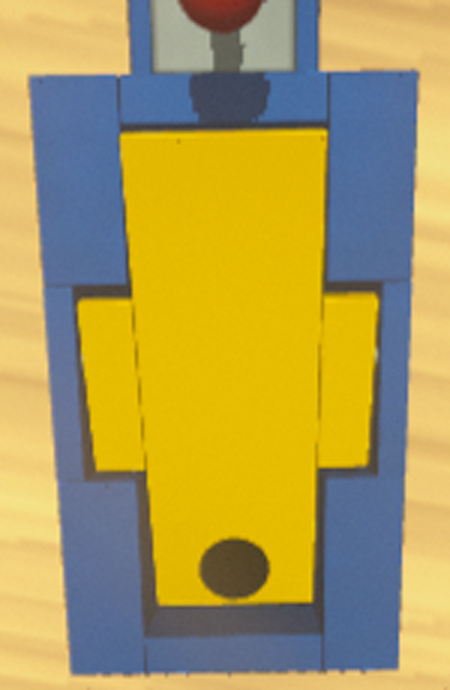

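{"fn": "apply_moves", "kwargs": {"motion": [[35,8,-10,0,87],[80,18,-40,0.007,87],[115,26,-80,0.007,87],[126,28,-102,0.007,87],[126,28,-102,0.007,87],[126,28,-102,0.007,87]]}}

```text
clock: 4.3
position: [0.5397, -0.2554, 0.117]
tool_rot: [-3.141, 0.001, 0.19]
force: [0.7, 0.1, 1.0]
finger_gap: 0.998
```

```bash
python3 - <<'E'
from h import *
s=telemetry.read_state();print(s['position'],s['tool_rot'],s['finger_gap'])
c,im=shot("wrist","pics/w3.png")
c,im=shot("side","pics/s3.png"); crop(im,220,165,140,130,5.5,"pics/s3c.png")
E
```

```text
[ 0.53971385 -0.25542129  0.11702048] [-3.14052929e+00  1.09475529e-03  1.89593767e-01] 0.9975895677123462
```

View pics/w3.png

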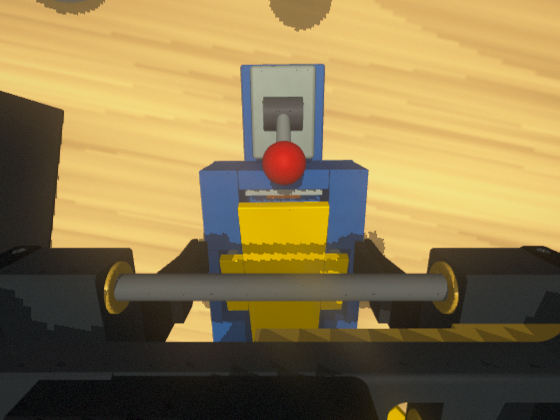

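View pics/s3c.png

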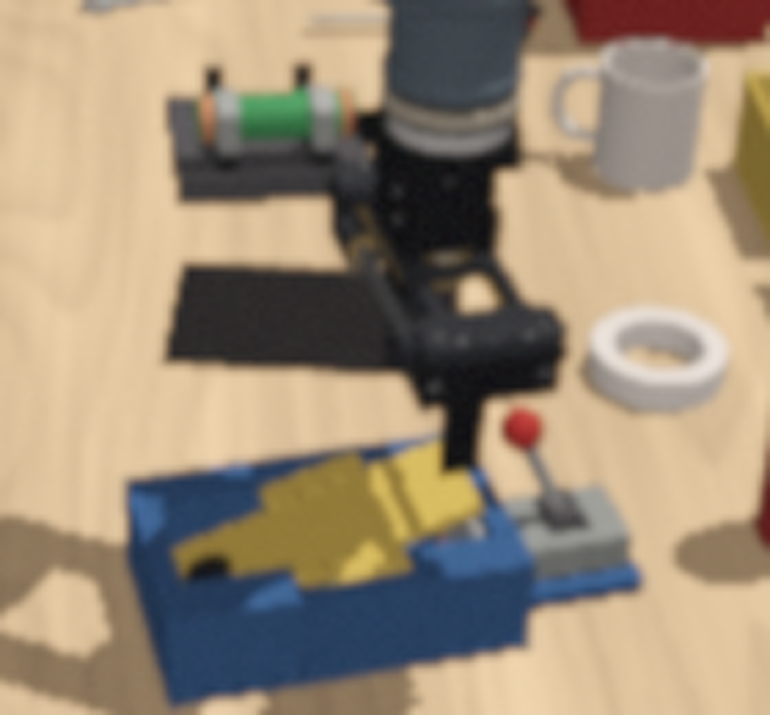

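Wrist view: cover's raised edge (240,204)-(329,204), dock far top edge (201,168)-(367,168), lever ball (284,162).

```bash
python3 - <<'E'
from h import *
c=cam("wrist")
s=telemetry.read_state();Rt=R.from_euler('xyz',s['tool_rot']).as_matrix()
for p,z in(((240,204),.084),((329,204),.084),((201,168),.06),((367,168),.06),((284,162),.103)):
    w=pix2w(c,*p,z);print(w.round(4),(Rt.T@(w-s['position'])).round(4))
E
```

```text
[ 0.5571 -0.2224  0.084 ] [ 0.023  -0.0299  0.0343]
[ 0.5685 -0.2821  0.084 ] [0.023  0.0308 0.0344]
[ 0.572  -0.1878  0.06  ] [ 0.0441 -0.0611  0.0583]
[ 0.5951 -0.3085  0.06  ] [0.0441 0.0617 0.0584]
[ 0.593  -0.2458  0.103 ] [ 0.0538 -0.0001  0.0154]
```

{"fn": "apply_moves", "kwargs": {"motion": [[4,1,-25,0,87],[4,1,-45,0,87],[4,1,-53,0,87],[4,1,-53,0,87],[4,1,-53,0,60],[4,1,-53,0,60],[4,1,-53,0,60],[4,1,-53,0,60]], "grip_force": 60}}

```text
clock: 5.4
position: [0.5447, -0.2548, 0.0649]
tool_rot: [3.141, -0.001, 0.19]
force: [0.1, -0.6, 1.4]
finger_gap: 0.724
```

{"fn": "apply_moves", "kwargs": {"motion": [[0,0,6,0,60],[0,0,16,0,60],[0,0,32,0,60],[0,0,60,0,60],[0,0,90,0,60],[0,0,105,0,60]]}}

```text
clock: 6.15
position: [0.5453, -0.2551, 0.1723]
tool_rot: [3.139, -0.003, 0.19]
force: [0.6, 0.3, -0.9]
finger_gap: 0.73
```

```bash
python3 - <<'E'
from h import *
s=telemetry.read_state();print(s['position'],s['tool_rot'],s['finger_gap'])
c,im=shot("side","pics/s4.png"); crop(im,200,145,160,150,4.5,"pics/s4c.png")
E
```

```text
[ 0.54532153 -0.25510077  0.1722964 ] [ 3.13870033e+00 -2.83447723e-03  1.89849255e-01] 0.7302926434894574
```

View pics/s4c.png

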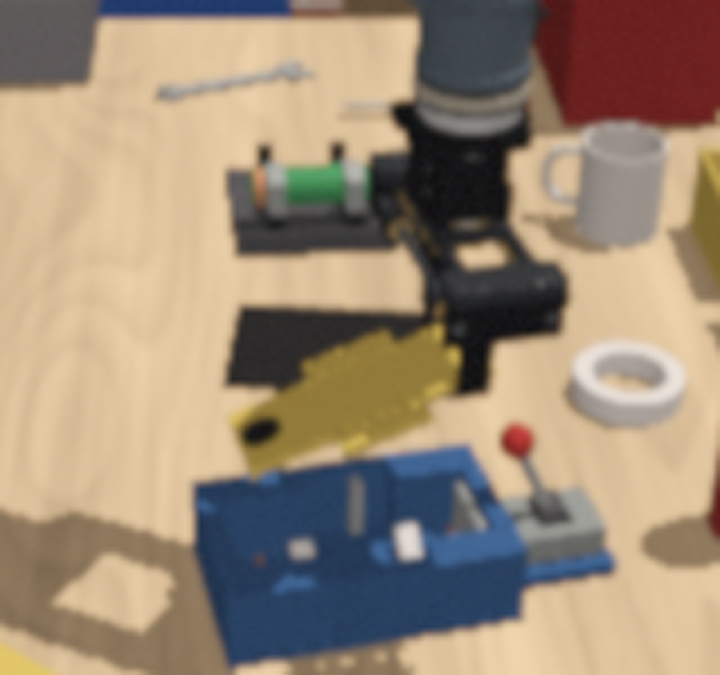

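{"fn": "apply_moves", "kwargs": {"motion": [[1,25,0,0,60],[4,70,0,-0.05,60],[7,118,0,-0.13,60],[10,166,0,-0.2,60],[13,214,0,-0.27,60],[15,252,0,-0.298,60],[16,274,0,-0.298,60],[16,274,-20,-0.298,60],[16,274,-60,-0.298,60],[16,274,-95,-0.298,60],[16,274,-112,-0.298,60],[16,274,-112,-0.298,60]]}}

```text
clock: 7.7
position: [0.5588, 0.0203, 0.0561]
tool_rot: [-3.141, 0.004, -0.108]
force: [0.0, -0.6, -0.7]
finger_gap: 0.723
```

```bash
python3 - <<'E'
from h import *
s=telemetry.read_state();print(s['position'],s['tool_rot'],s['finger_gap'])
c,im=shot("side","pics/s5.png"); crop(im,200,145,160,150,4.5,"pics/s5c.png")
shot("wrist","pics/w5.png")
E
```

```text
[0.55878205 0.02029816 0.05605501] [-3.14123644  0.00419232 -0.10773509] 0.722997374224101
```

View pics/s5c.png

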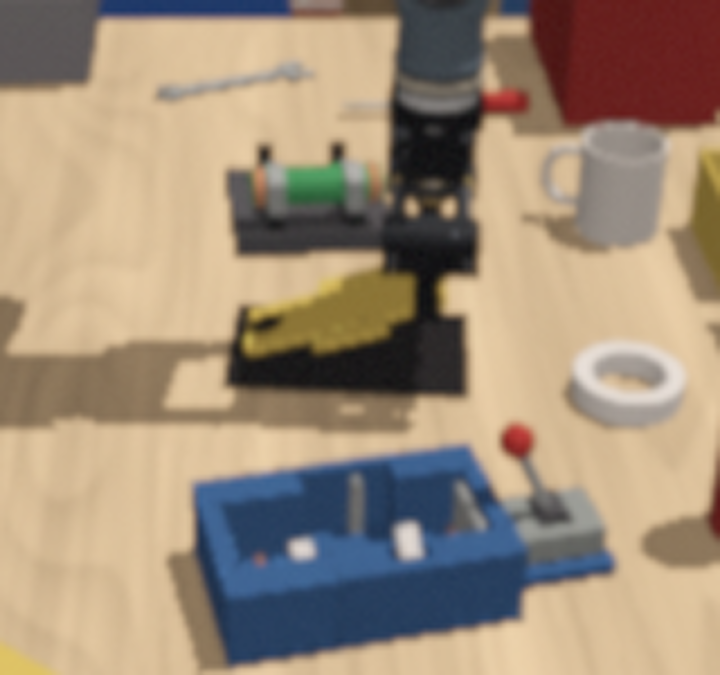

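View pics/w5.png

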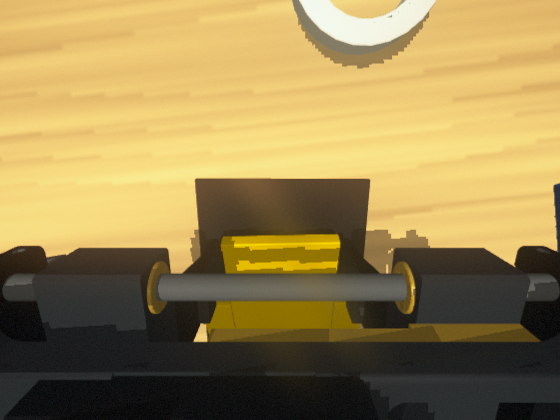

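{"fn": "apply_moves", "kwargs": {"motion": [[0,0,-10,0,60],[0,0,-20,0,60],[0,0,-30,0,60],[0,0,-38,0,60],[0,0,-45,0,60],[0,0,-49,0,60],[0,0,-50,0,60]], "grip_force": 25}}

```text
clock: 8.68
position: [0.5601, 0.0195, 0.0072]
tool_rot: [-3.142, 0.001, -0.108]
force: [0.4, -0.2, 1.1]
finger_gap: 0.733
```

{"fn": "apply_moves", "kwargs": {"motion": [[0,0,0,0,87],[0,0,0,0,87],[0,0,0,0,87],[0,0,10,0,87],[0,0,40,0,87],[-10,10,85,0,87],[-35,40,135,0.05,87],[-65,80,180,0.12,60],[-95,125,210,0.192,30],[-125,175,213,0.192,0],[-145,207,213,0.192,0],[-150,215,213,0.192,0],[-150,215,213,0.192,0]]}}

```text
clock: 10.3
position: [0.4104, 0.2345, 0.2209]
tool_rot: [3.141, -0.001, 0.085]
force: [-0.4, -0.6, 0.1]
finger_gap: 0.401
```

```bash
python3 - <<'E'
from h import *
s=telemetry.read_state();print(s['position'],s['tool_rot'],s['finger_gap'])
c,im=shot("side","pics/s6.png"); crop(im,200,145,160,150,4.5,"pics/s6c.png")
shot("wrist","pics/w6.png")
E
```

```text
[0.41044534 0.23450413 0.22093869] [ 3.14128222e+00 -9.17148189e-04  8.50765262e-02] 0.4013566039519282
```

View pics/s6c.png

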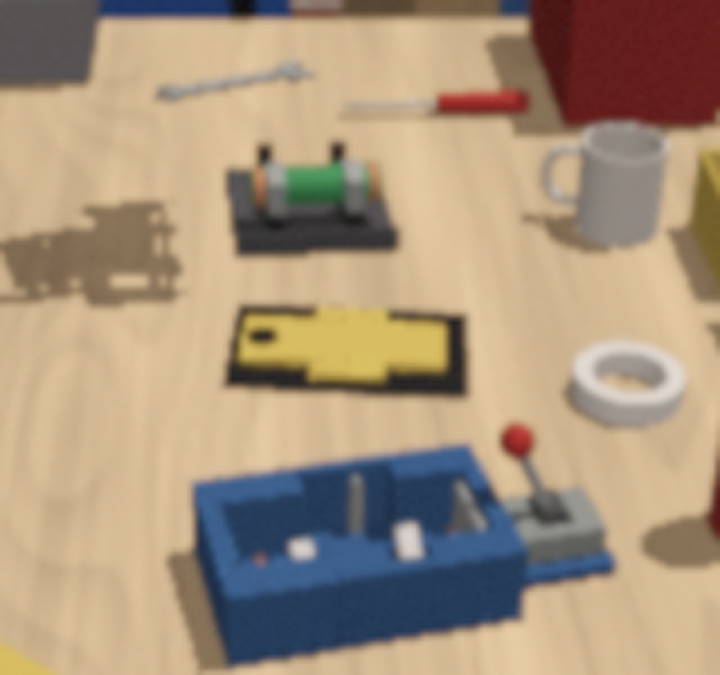

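View pics/w6.png

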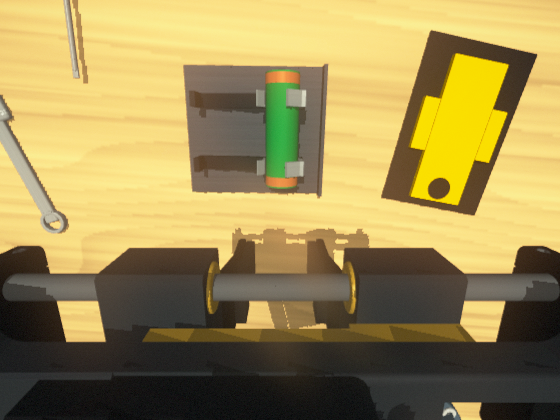

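The cover lies flat on the mat. In the wrist view the battery spans (283,70)-(282,187), with rack corners (183,65),(193,191),(327,64),(322,197).

```bash
python3 - <<'E'
from h import *
c=cam("wrist")
im=cv2.imread("pics/w6.png");crop(im,170,50,170,160,4.7,"pics/w6c.png")
for p,z in(((283,71),.050),((282,188),.050),((265,130),.046),((299,130),.046),((183,65),.008),((193,191),.008),((327,64),.024),((322,197),.024)):
    print(p,pix2w(c,*p,z).round(4))
E
```

```text
(283, 71) [0.5384 0.2441 0.05  ]
(282, 188) [0.4163 0.2348 0.05  ]
(265, 130) [0.4784 0.2587 0.046 ]
(299, 130) [0.4814 0.2216 0.046 ]
(183, 65) [0.5418 0.3595 0.008 ]
(193, 191) [0.3941 0.3477 0.008 ]
(327, 64) [0.5535 0.1966 0.024 ]
(322, 197) [0.4037 0.1839 0.024 ]
```

View pics/w6c.png

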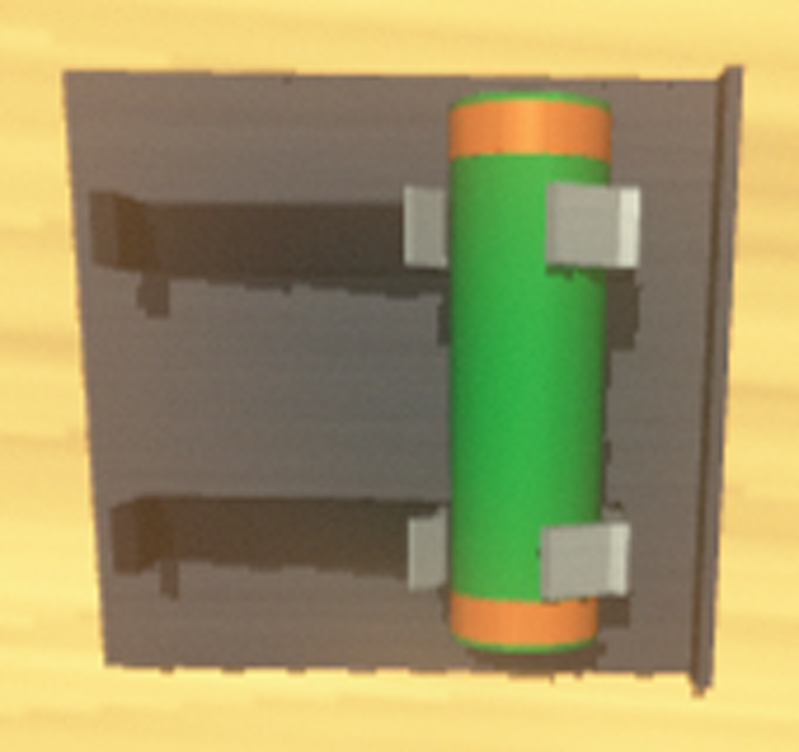

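{"fn": "apply_moves", "kwargs": {"motion": [[15,-8,0,-0.005,0],[45,-22,-20,-0.005,0],[65,-32,-60,-0.005,0],[71,-34,-100,-0.005,0],[71,-34,-140,-0.005,0],[71,-34,-175,-0.005,0],[71,-34,-190,-0.005,0],[71,-34,-190,-0.005,0]], "grip_force": 25}}

```text
clock: 11.4
position: [0.4819, 0.1995, 0.0297]
tool_rot: [3.141, 0.001, 0.077]
force: [0.4, -0.4, 0.3]
finger_gap: 0.005
```

```bash
python3 - <<'E'
from h import *
s=telemetry.read_state();print(s['position'],s['tool_rot'],s['finger_gap'],s['force'])
c,im=shot("side","pics/s7.png"); crop(im,220,145,120,90,6.5,"pics/s7c.png")
E
```

```text
[0.48188714 0.19954013 0.02966169] [3.14133905e+00 1.44205660e-03 7.74106727e-02] 0.004515198483174351 [ 0.40533245 -0.38686554  0.30367806]
```

View pics/s7c.png

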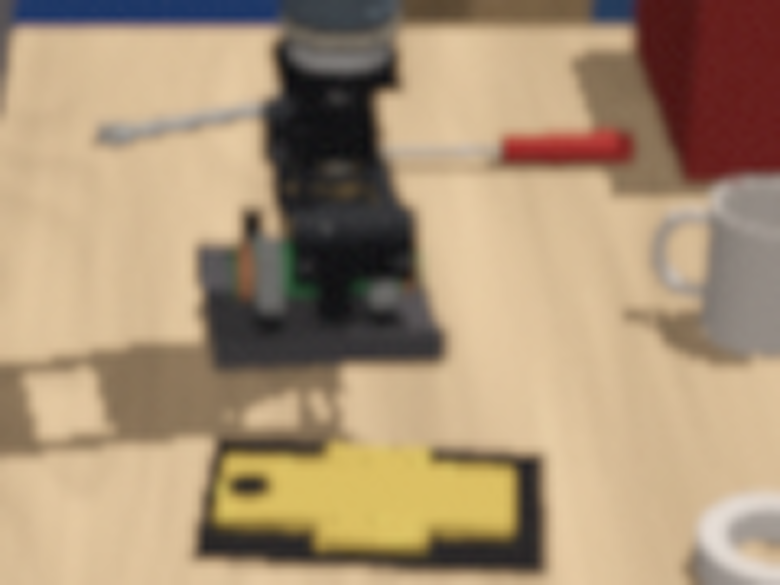

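{"fn": "apply_moves", "kwargs": {"motion": [[0,5,0,0,0],[-1,10,0,0,0],[-1,15,0,0,0],[-2,20,0,0,0],[-2,25,0,0,0],[-2,30,0,0,0],[-3,35,0,0,0],[-3,39,0,0,0],[-3,39,0,0,0]]}}

```text
clock: 12.58
position: [0.4784, 0.2401, 0.0306]
tool_rot: [-3.141, -0.0, 0.079]
force: [0.6, -1.7, 1.0]
finger_gap: 0.004
```

```bash
python3 - <<'E'
from h import *
s=telemetry.read_state();print(s['position'],s['tool_rot'],s['finger_gap'],s['force'])
c,im=shot("scene","pics/s8.png"); crop(im,270,230,110,110,6.5,"pics/s8c.png")
E
```

```text
[0.47837304 0.24008455 0.0306433 ] [-3.14128217e+00 -4.21934017e-04  7.94349289e-02] 0.0042750220890476 [ 0.60524966 -1.74831478  0.99356269]
```

View pics/s8c.png

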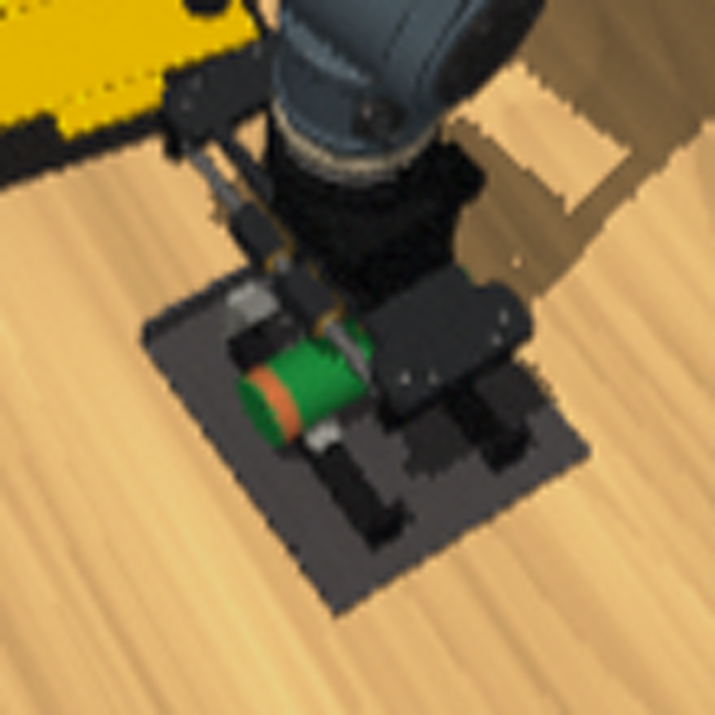

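The battery has moved part way, with its end at about (265,405) in the crop. I'll push on gently.

{"fn": "apply_moves", "kwargs": {"motion": [[0,4,0,0,0],[-1,8,0,0,0],[-1,12,0,0,0],[-1,15,0,0,0],[-1,15,0,0,0],[-1,15,0,0,0]]}}

```text
clock: 13.38
position: [0.4773, 0.2545, 0.0305]
tool_rot: [-3.142, 0.0, 0.079]
force: [0.3, 0.3, -0.0]
finger_gap: 0.006
```

```bash
python3 - <<'E'
from h import *
s=telemetry.read_state();print(s['position'],s['tool_rot'],s['finger_gap'],s['force'])
c,im=shot("scene","pics/s9.png"); crop(im,270,230,110,110,6.5,"pics/s9c.png")
E
```

```text
[0.4773268  0.25450289 0.03049367] [-3.14154090e+00  9.25741616e-05  7.88021750e-02] 0.005675997170844821 [ 0.30825174  0.26391572 -0.0260333 ]
```

View pics/s9c.png

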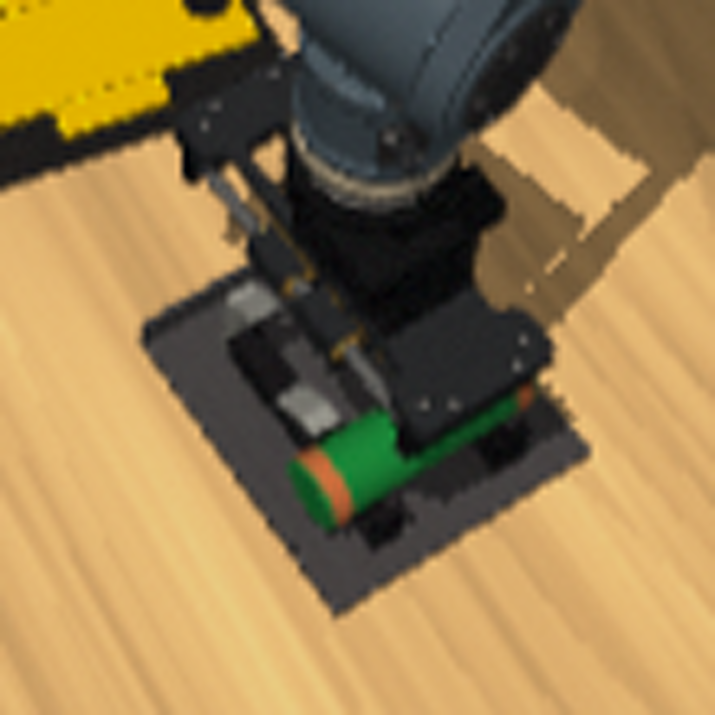

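{"fn": "apply_moves", "kwargs": {"motion": [[0,-3,25,0,0],[0,-3,75,0,0],[-10,0,125,0,40],[-35,25,160,0,87],[-60,47,180,0,87],[-72,56,180,0,87],[-72,56,180,0,87]]}}

```text
clock: 14.3
position: [0.4042, 0.3103, 0.2097]
tool_rot: [3.141, 0.001, 0.08]
force: [-1.2, -0.4, -0.3]
finger_gap: 0.487
```

```bash
python3 - <<'E'
from h import *
s=telemetry.read_state();print(s['position'],s['tool_rot'],s['finger_gap'],s['force'])
c,im=shot("wrist","pics/w10.png"); crop(im,200,50,200,190,4,"pics/w10c.png")
E
```

```text
[0.40424824 0.31030782 0.20974674] [3.14063586e+00 1.49078529e-03 8.04086835e-02] 0.4874625935617034 [-1.18741049 -0.40973736 -0.27442062]
```

View pics/w10c.png

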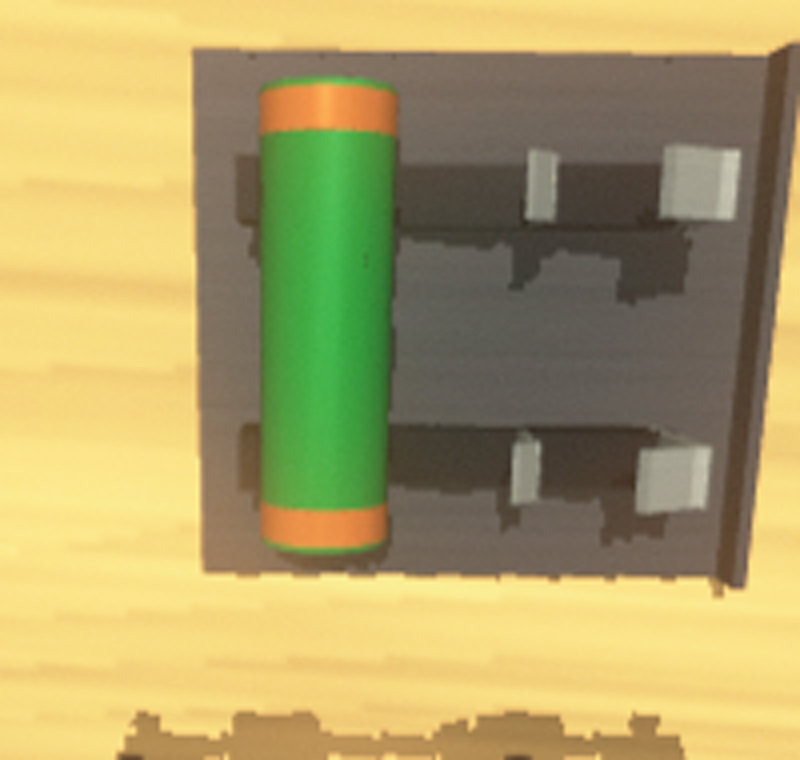

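Battery in the trough, from crop (329,82) to (324,550), i.e. full image (282,70)-(281,187).

```bash
python3 - <<'E'
from h import *
c=cam("wrist")
for p,z in(((329,82),.04),((324,550),.04),((262,320),.035),((391,320),.035)):
    print(pix2w(c,200+p[0]/4,50+p[1]/4,z).round(4))
E
```

```text
[0.5319 0.3205 0.04  ]
[0.4104 0.312  0.04  ]
[0.4718 0.3339 0.035 ]
[0.4746 0.2988 0.035 ]
```

{"fn": "apply_moves", "kwargs": {"motion": [[20,2,0,0,64],[50,4,-20,0,64],[66,6,-65,0,64],[67,6,-110,-0.003,64],[67,6,-150,-0.003,64],[67,6,-180,-0.003,64],[67,6,-193,-0.003,64],[67,6,-193,-0.003,64],[67,6,-193,-0.003,25],[67,6,-193,-0.003,25],[67,6,-193,-0.003,25],[67,6,-193,-0.003,25]], "grip_force": 40}}

```text
clock: 15.85
position: [0.4729, 0.3154, 0.0183]
tool_rot: [3.14, -0.001, 0.078]
force: [1.7, -5.7, 3.4]
finger_gap: 0.408
```

{"fn": "apply_moves", "kwargs": {"motion": [[0,0,10,0,25],[0,0,35,0,25],[0,0,80,0,25],[0,-15,130,0,25],[0,-50,165,0,25],[0,-100,180,0,25],[-5,-155,180,0,25],[-10,-210,180,0.02,25],[-15,-265,180,0.06,25],[-20,-320,180,0.1,25],[-28,-375,180,0.112,25],[-35,-430,180,0.112,25],[-42,-485,180,0.112,25],[-47,-540,180,0.112,25],[-50,-580,180,0.112,25],[-50,-594,180,0.112,25],[-50,-594,180,0.112,25],[-50,-594,180,0.112,25]]}}

```text
clock: 18.1
position: [0.422, -0.2754, 0.1973]
tool_rot: [-3.139, 0.001, 0.189]
force: [-0.4, -0.1, -3.7]
finger_gap: 0.403
```

```bash
python3 - <<'E'
from h import *
s=telemetry.read_state();print(s['position'],s['tool_rot'],s['finger_gap'],s['force'])
c,im=shot("wrist","pics/w11.png")
c,im=shot("side","pics/s11.png"); crop(im,200,145,160,150,4.5,"pics/s11c.png")
E
```

```text
[ 0.4220098  -0.27537939  0.19734478] [-3.13932673e+00  6.28581185e-04  1.88929466e-01] 0.40300147899903865 [-0.41454179 -0.14987829 -3.74130373]
```

View pics/w11.png

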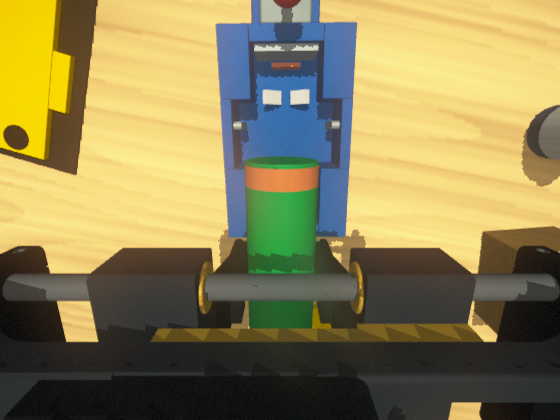

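View pics/s11c.png

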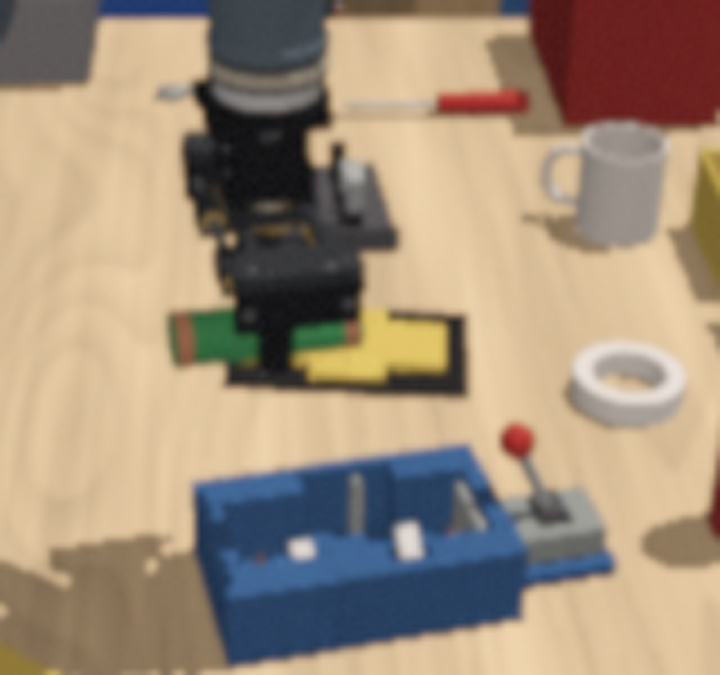

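Wrist view: battery tip (283,160), far dock corners (217,24)/(356,23), fulcrum pins (240,126)/(335,125), saddle pads (272,97)/(300,97).

```bash
python3 - <<'E'
from h import *
c=cam("wrist")
im=cv2.imread("pics/w11.png");crop(im,210,0,150,250,3,"pics/w11c.png")
s=telemetry.read_state();Rt=R.from_euler('xyz',s['tool_rot']).as_matrix()
for p,z in(((217,24),.06),((356,23),.06),((229,236),.06),((347,236),.06),((240,126),.048),((335,125),.048),((272,97),.03),((300,97),.03),((283,160),.23)):
    w=pix2w(c,*p,z);print(p,w.round(4),(Rt.T@(w-s['position'])).round(4))
E
```

```text
(217, 24) [ 0.569  -0.1874  0.06  ] [ 0.1607 -0.0588  0.1375]
(356, 23) [ 0.5929 -0.3084  0.06  ] [0.1614 0.0645 0.1373]
(229, 236) [ 0.3717 -0.2263  0.06  ] [-0.0403 -0.0578  0.1376]
(347, 236) [ 0.3957 -0.3508  0.06  ] [-0.0402  0.069   0.1374]
(240, 126) [ 0.4861 -0.2191  0.048 ] [ 0.0734 -0.0432  0.1495]
(335, 125) [ 0.5051 -0.3129  0.048 ] [0.0744 0.0524 0.1494]
(272, 97) [ 0.5205 -0.2451  0.03  ] [ 0.1023 -0.0113  0.1675]
(300, 97) [ 0.526  -0.2736  0.03  ] [0.1023 0.0178 0.1674]
(283, 160) [ 0.4816 -0.2632  0.23  ] [ 0.0605 -0.0011 -0.0325]
```

View pics/w11c.png

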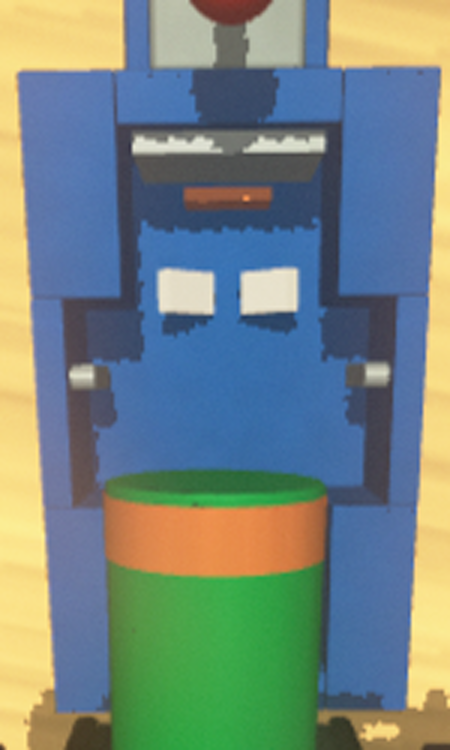

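{"fn": "apply_moves", "kwargs": {"motion": [[25,3,-10,0,25],[55,7,-45,0.001,25],[66,9,-80,0.001,25],[66,9,-100,0.001,25],[66,9,-100,0.001,25],[66,9,-100,0.001,25]]}}

```text
clock: 18.95
position: [0.4889, -0.2683, 0.0983]
tool_rot: [3.141, -0.001, 0.19]
force: [0.1, -0.7, -2.8]
finger_gap: 0.405
```

```bash
python3 - <<'E'
from h import *
s=telemetry.read_state();print(s['position'],s['tool_rot'],s['finger_gap'],s['force'])
c,im=shot("wrist","pics/w12.png")
E
```

```text
[ 0.48893023 -0.26832399  0.09832498] [ 3.14072177e+00 -8.21381165e-04  1.89568283e-01] 0.40489593470114843 [ 0.07917442 -0.74526986 -2.83955085]
```

View pics/w12.png

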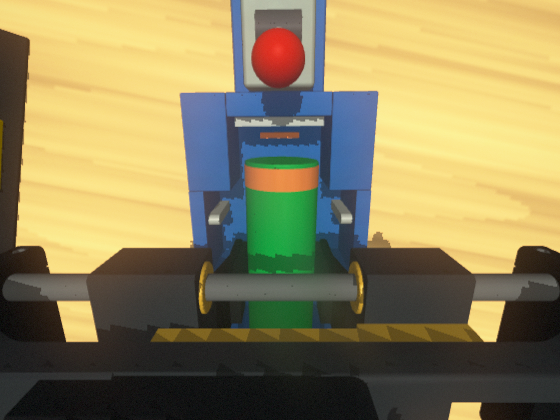

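```bash
python3 - <<'E'
from h import *
c=cam("wrist")
s=telemetry.read_state();Rt=R.from_euler('xyz',s['tool_rot']).as_matrix()
for p,z in(((180,93),.06),((378,92),.06),((260,135),.031),((299,135),.031),((278,57),.103),((246,172),.1155),((319,172),.1155)):
    w=pix2w(c,*p,z);print(p,w.round(4),(Rt.T@(w-s['position'])).round(4))
E
```

```text
(180, 93) [ 0.5694 -0.1866  0.06  ] [ 0.0942 -0.0656  0.0388]
(378, 92) [ 0.5934 -0.3091  0.06  ] [0.0948 0.0592 0.039 ]
(260, 135) [ 0.5522 -0.2388  0.031 ] [ 0.0675 -0.0176  0.0678]
(299, 135) [ 0.5577 -0.2675  0.031 ] [0.0675 0.0116 0.0678]
(278, 57) [ 0.593  -0.2454  0.103 ] [ 0.1064 -0.0034 -0.0041]
(246, 172) [ 0.5374 -0.24    0.1155] [ 0.0529 -0.019  -0.0167]
(319, 172) [ 0.5441 -0.2751  0.1155] [ 0.0529  0.0167 -0.0167]
```

{"fn": "apply_moves", "kwargs": {"motion": [[-1,2,-10,0,25],[-1,2,-25,0,25],[-1,2,-40,0,25],[-1,2,-54,0,25],[-1,2,-64,0,25],[-1,2,-72,0,25],[-1,2,-78,0,25],[-1,2,-81,0,25],[-1,2,-81,0,25]]}}

```text
clock: 20.12
position: [0.4878, -0.2673, 0.0169]
tool_rot: [3.14, -0.001, 0.189]
force: [0.1, -2.3, -2.0]
finger_gap: 0.401
```

{"fn": "apply_moves", "kwargs": {"motion": [[0,0,-1,0,25],[0,0,-2,0,25],[0,0,-2,0,25]]}}

```text
clock: 20.5
position: [0.4881, -0.2675, 0.0162]
tool_rot: [3.139, -0.001, 0.19]
force: [-1.4, -1.7, 7.3]
finger_gap: 0.406
```

Contact with the saddles. Releasing with a limited opening (bay is 106 mm wide).

{"fn": "apply_moves", "kwargs": {"motion": [[0,0,-1,0,50],[0,0,0,0,56],[0,0,0,0,56],[0,0,0,0,56],[0,0,20,0,56],[0,0,60,0,56],[0,0,105,0,56],[-20,-4,150,0,56],[-45,-8,180,0,30],[-60,-10,185,0,0],[-60,-10,185,0,0]]}}

```text
clock: 21.88
position: [0.4264, -0.2762, 0.1991]
tool_rot: [-3.14, 0.0, 0.187]
force: [0.0, -0.4, 0.3]
finger_gap: 0.39
```

```bash
python3 - <<'E'
from h import *
s=telemetry.read_state();print(s['position'],s['tool_rot'],s['finger_gap'],s['force'])
c,im=shot("wrist","pics/w13.png");crop(im,200,0,170,250,3,"pics/w13c.png")
c,im=shot("side","pics/s13.png"); crop(im,220,205,140,95,5.5,"pics/s13c.png")
E
```

```text
[ 0.42638651 -0.27618685  0.19911036] [-3.14049638e+00  4.18203588e-04  1.87317002e-01] 0.3901211922388792 [ 0.04430307 -0.41716038  0.31990093]
```

View pics/w13c.png

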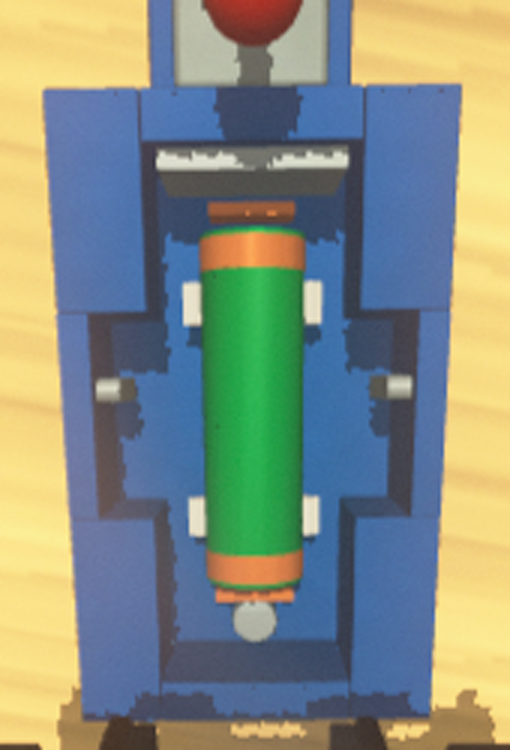

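View pics/s13c.png

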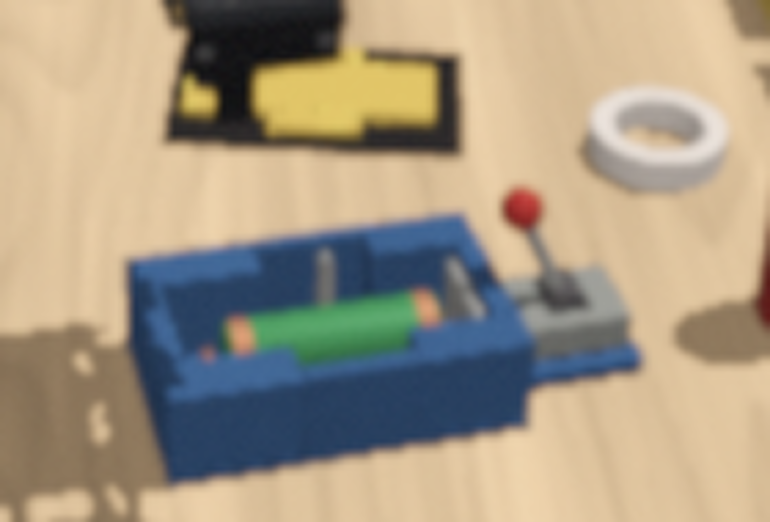

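Battery lies symmetrically in the four saddle pads between the copper contacts (crop ends (252,232) and (254,588)). Numeric check:

```bash
python3 - <<'E'
from h import *
c=cam("wrist")
s=telemetry.read_state();Rt=R.from_euler('xyz',s['tool_rot']).as_matrix()
f=lambda u,v:(200+u/3,v/3)
for n,p,z in(("batF",(252,232),.045),("batN",(254,586),.045),("batL",(203,400),.032),("batR",(303,400),.032),("conF",(252,205),.031),("conN",(255,592),.031),("dockFL",(44,92),.06),("dockFR",(461,86),.06),("dockNL",(82,718),.06),("dockNR",(431,718),.06)):
    w=pix2w(c,*f(*p),z);print(n,w.round(4),(Rt.T@(w-s['position'])).round(4))
im=cv2.imread("pics/w13.png");print(w2pix(c,(.593,-.2465,.103)))
E
```

```text
batF [ 0.5443 -0.2545  0.045 ] [0.1192 0.001  0.1532]
batN [ 0.4282 -0.2777  0.045 ] [0.0008 0.0021 0.1533]
batL [ 0.4886 -0.2476  0.032 ] [ 0.0657 -0.0162  0.1663]
batR [ 0.4953 -0.2826  0.032 ] [0.0657 0.0195 0.1662]
conF [ 0.5545 -0.2527  0.031 ] [0.1295 0.0011 0.1672]
conN [ 0.4228 -0.2793  0.031 ] [-0.0049  0.0027  0.1673]
dockFL [ 0.5685 -0.1865  0.06  ] [ 0.1557 -0.0613  0.1383]
dockFR [ 0.5933 -0.3083  0.06  ] [0.1572 0.0629 0.1381]
dockNL [ 0.3721 -0.2254  0.06  ] [-0.0445 -0.0599  0.1385]
dockNR [ 0.3958 -0.3488  0.06  ] [-0.0444  0.0658  0.1382]
[286.48346164  -6.12680542]
```

{"fn": "apply_moves", "kwargs": {"motion": [[35,6,0,0,0],[80,14,0,0,0],[120,22,0,0,0],[142,26,-15,0,0],[143,26,-55,0,0],[143,26,-90,0,0],[143,26,-107,0,0],[143,26,-107,0,0]]}}

```text
clock: 22.98
position: [0.5697, -0.2497, 0.0904]
tool_rot: [-3.139, 0.003, 0.189]
force: [-0.2, -0.1, -1.2]
finger_gap: 0.004
```

```bash
python3 - <<'E'
from h import *
s=telemetry.read_state();print(s['position'],s['tool_rot'],s['finger_gap'],s['force'])
c,im=shot("wrist","pics/w14.png")
c,im=shot("side","pics/s14.png"); crop(im,220,185,140,115,5.5,"pics/s14c.png")
E
```

```text
[ 0.56970892 -0.2496715   0.09040655] [-3.13855479e+00  2.73002299e-03  1.88968063e-01] 0.004162137151033174 [-0.17503952 -0.11903407 -1.17229429]
```

View pics/w14.png

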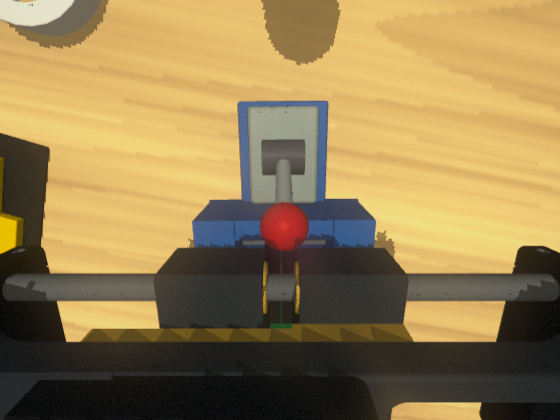

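View pics/s14c.png

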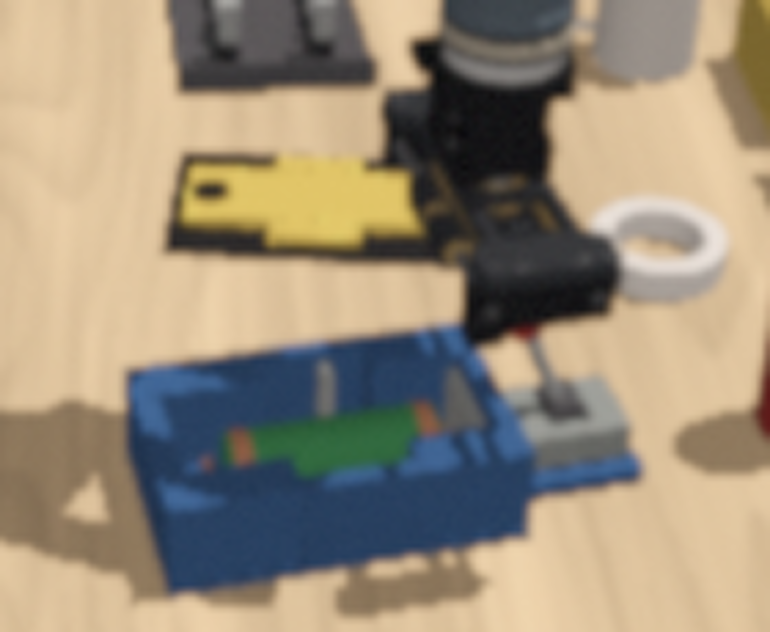

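```bash
python3 - <<'E'
from h import *
print(pix2w(cam("side"),369,262,0),pix2w(cam("scene"),183,220,0), pix2w(cam("side"),371,222,.17))
E
```

```text
[ 0.78590218 -0.22095646  0.        ] [ 0.77856007 -0.21380929  0.        ] [ 0.76234353 -0.24064678  0.17      ]
```

{"fn": "apply_moves", "kwargs": {"motion": [[8,2,0,0,0],[16,3,0,0,0],[24,5,0,0,0],[32,6,0,0,0],[40,8,0,0,0],[48,9,0,0,0],[56,11,0,0,0],[63,12,0,0,0],[68,13,0,0,0],[68,13,0,0,0]]}}

```text
clock: 24.32
position: [0.6349, -0.2379, 0.0921]
tool_rot: [-3.14, 0.008, 0.19]
force: [-7.5, -2.8, 2.1]
finger_gap: 0.006
```

```bash
python3 - <<'E'
from h import *
s=telemetry.read_state();print(s['position'],s['force'])
c,im=shot("side","pics/s15.png"); crop(im,250,185,140,115,5.5,"pics/s15c.png")
E
```

```text
[ 0.63489598 -0.23787703  0.09206006] [-7.46644434 -2.83843117  2.06830953]
```

View pics/s15c.png

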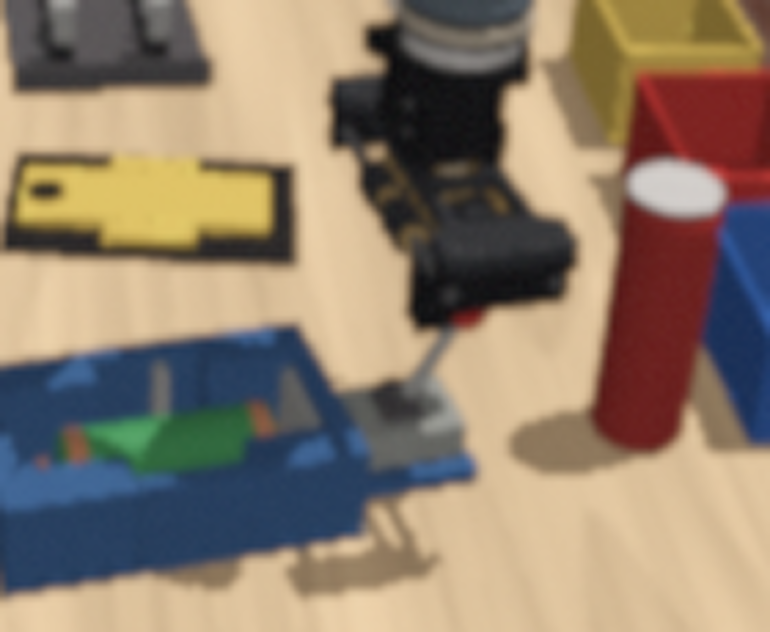

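{"fn": "apply_moves", "kwargs": {"motion": [[4,1,0,0,0],[7,1,0,0,0],[10,2,0,0,0],[12,2,0,0,0],[12,2,0,0,0]]}}

```text
clock: 25.0
position: [0.6355, -0.2376, 0.092]
tool_rot: [-3.135, 0.033, 0.192]
force: [-31.0, -9.4, 15.2]
finger_gap: 0.006
```

At the end stop (31 N, no further travel). Backing off and lifting away.

{"fn": "apply_moves", "kwargs": {"motion": [[-10,-2,0,0,0],[-25,-5,0,0,0],[-35,-7,10,0,0],[-50,-10,50,0,0],[-100,-19,100,0,0],[-150,-29,130,0,0],[-205,-39,130,0,0],[-205,-39,130,0,0]]}}

```text
clock: 26.0
position: [0.4425, -0.2743, 0.2239]
tool_rot: [3.142, 0.0, 0.186]
force: [-0.4, -0.1, -0.4]
finger_gap: 0.005
```

```bash
python3 - <<'E'
from h import *
s=telemetry.read_state();print(s['position'],s['force'])
c,im=shot("side","pics/s16.png"); crop(im,220,185,140,115,5.5,"pics/s16c.png")
c2,im2=shot("scene","pics/sc16.png")
shot("wrist","pics/w16.png")
E
```

```text
[ 0.44248374 -0.27428173  0.22392226] [-0.39823527 -0.08338709 -0.4467411 ]
```

View pics/s16c.png

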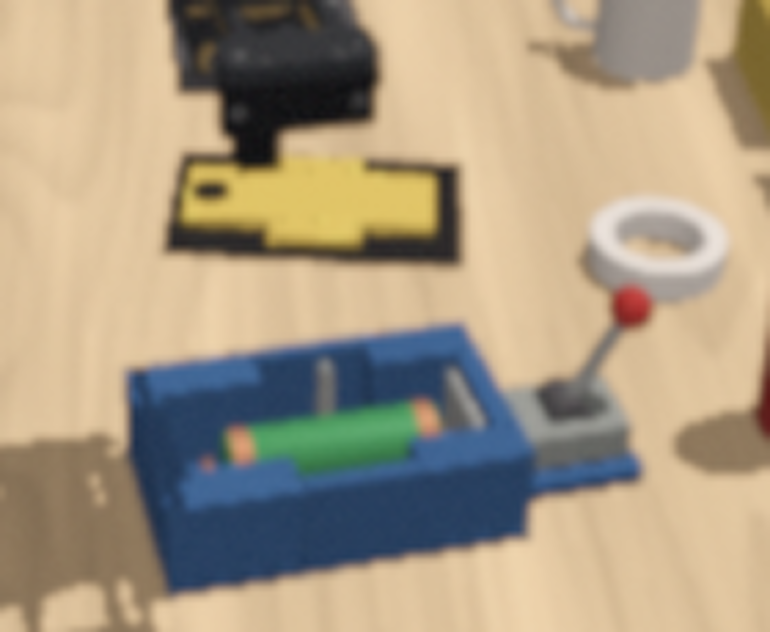

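View pics/w16.png

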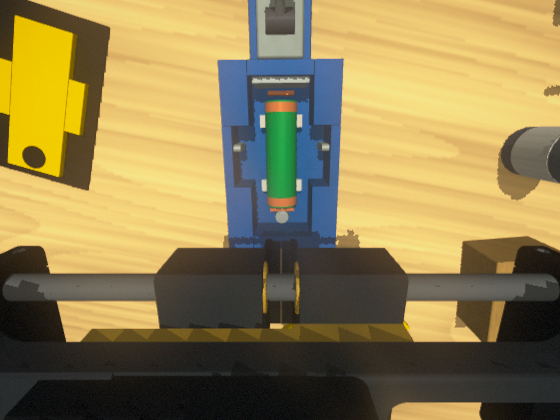

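View pics/sc16.png

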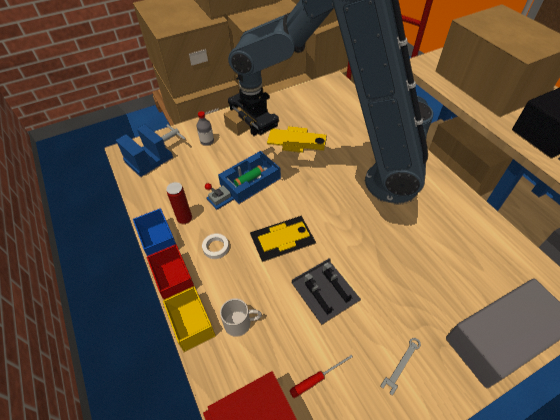

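```bash
python3 - <<'E'
from h import *
b=tri(cam("scene"),(208.5,185.5),cam("side"),(220+631/5.5,185+305/5.5));a=np.array([.5935,-.2476,.1031])
d=np.linalg.norm((b-a)[:2]);print(b,d,2*np.arcsin(d/2/.075))
E
```

```text
[ 0.65646268 -0.23555874  0.10061103] 0.06410375003041618 0.8831376415667527
```

```bash
python3 - <<'E'
from h import *
def cen(fn,x0,y0,x1,y1):
    im=cv2.imread(fn)[y0:y1,x0:x1].astype(int);m=(im[...,2]>90)&(im[...,1]<50)&(im[...,0]<60)
    v,u=np.nonzero(m);return (u.mean()+x0,v.mean()+y0),m.sum()
A=(cen("pics/scene0.png",215,168,235,186),cen("pics/side0.png",305,232,325,252))
B=(cen("pics/sc16.png",198,176,220,195),cen("pics/s16.png",325,230,345,252))
print(A,B)
cs,cd=cam("scene"),cam("side")
a=tri(cs,A[0][0],cd,A[1][0]);b=tri(cs,B[0][0],cd,B[1][0]);d=np.linalg.norm((b-a)[:2])
print(a,b,d,[2*np.arcsin(d/2/r) for r in(.062,.066,.07,.075)])
E
```

```text
(((np.float64(222.7941176470588), np.float64(176.64705882352942)), np.int64(34)), ((np.float64(314.125), np.float64(243.625)), np.int64(8))) (((np.float64(207.8709677419355), np.float64(186.16129032258064)), np.int64(31)), ((np.float64(333.7), np.float64(241.2)), np.int64(10)))
[ 0.59245997 -0.25030947  0.10043409] [ 0.65633172 -0.23573454  0.09757055] 0.06551357245943137 [np.float64(1.1132772535947657), np.float64(1.038697678776136), np.float64(0.9739486577926182), np.float64(0.9039813079899359)]
```

```bash
python3 -c "
from rig import env
print(env.sign_off())"
```

```text
the job is handed in; nothing more can be done
None
```

I finished all the steps and handed the job in at about 26 s of robot time, within the 72 s limit. The sign-off gave no verdict.

**What I did:**
1. Pressed the cover's dotted end down to the plunger stop. The far end stayed tipped up with the fingers off it.
2. Took the cover off by that end and laid it flat on the mat.
3. Pushed the battery sideways out of the clips. The first push stopped short, so I pushed about 15 mm more and it rolled into the trough.
4. Picked the battery up, laid it in the dock's saddles and released it.
5. Pushed the red lever over to its end stop. The force rose to 31 N with no further travel.

**Last checks:**
- **Cover:** it lies flat on the mat in the final pictures.
- **Battery:** it sits in the four white saddle pads between the copper contacts. It measured about 2 mm off centre along the dock and under 1 mm across.
- **Lever:** from the images I estimate 0.88 to 1.0 rad, depending on the arm length assumed. That is close to the 0.85 needed, but the lever was against its stop.
- **Bystanders:** none looked moved in the last scene view; I did not measure them.
- **Arm:** it stands clear of everything, with about zero force on the tool.

**Disagreement:** dock positions from the different camera views differed by 3 to 8 mm, mostly across the dock. I placed the battery using the close-up wrist views.

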